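# Instrument box through the self-closing flap

## Robot

A 6-joint arm with a two-finger parallel gripper is mounted at the origin on the work surface. World frame = base frame: x ahead of the robot, y to its left, z up, the work surface at z = 0. Lengths are in m, angles in rad, forces in N, time in s.
With the tool pointing down it reaches from about 0.35 to 0.975 m from the base axis. Payload 4.9 kg.
Tool frame: the origin (TCP) lies at the very end of the fingers, on their centre line; the grasp point (between the pads) lies 19 mm behind it; x points along the fingers, y is the direction in which the jaws open and shut, and the axes are right-handed (so a half turn about x gives the same grasp; the last joint's range is limited). The gripper opens to 85 mm and grips with 20 to 120 N. Pads are 22 mm wide; open, the fingers measure 114 mm over their backs; the gripper's body (76 mm by 85 mm) begins 54 mm behind the grasp point. The pads swing forward as they close: fully open they stand 13 mm farther back than shut.
Start: joints at [-1.431, 0.053, 1.613, -0, 1.476, -0.119], TCP at [0.16, -0.604, 0.231] pointing down, gripper open.
Joint ranges: [-3.01, 3.01], [-1.01, 2.22], [0.06, 2.58], [-1.02, 4.17], [0.09, 2.62], [-3.14, 3.14]. Speed limits (rad/s): [2.57, 2.57, 3.14, 3.14, 3.14, 3.14].

## Interface

Orientations are given as a unit quaternion [w, x, y, z].
In Python, from plant import manip gives the robot as it stands.
- The arm moves only by the tool play_rows, never from a script. Its argument "plan" is a list of rows, each a list of 5 numbers: the shift along the tool's x, y, z in mm, then the turn about the tool's x in rad, then the closure, from -1 (fully open) to 1 (shut). A call has 1 to 8 rows; each row is the pose to reach, as a shift and turn from the pose commanded when the call began, along the tool's axes at that moment; what a row does not reach only later rows make up. A row lasts 1/8 s, in which the tool goes at most 62.5 mm and 10.7 degrees, less where a joint would pass 70% of its speed; a pose out of reach is approached as far as the arm can. A call with a gripper value outside its range is refused whole. The fingers move at their own pace and stop on an object; the grip force is fixed at half the most. Time passes only in rows, so rows that repeat a pose let the fingers close. It gives the time, the measured TCP pose, the force and the opening at its end, in the units of the state.
- manip.state(): the state, without advancing time (a new reading comes with each control period).
- manip.grab_frame(name): name is "scene" or "top"; returns a dict with "img" (400x640x3 uint8, red, green, blue), "range_z" (400x640 float32, m along the optical axis (not along the pixel's ray), 0 where there is no reading), "fx", "fy", "cx", "cy" (pixels), "origin" and "rotation" of the camera in the world. Camera axes: x right, y up, looking along -z (the intrinsics and any distortion apply to the point x, -y, -z); pixel columns grow to the right and rows downward; lengths in m; the calibration is good to about 2 mm. A picture is of the moment at which its call begins.
- manip.job_done(): hands the job in, once; it reports no verdict.
The state is a dict: "time": time; "joint_pos": joint angles; "joint_vel": joint speeds; "joint_efforts": joint torques, N m; "tool_pos": TCP position; "tool_rot": TCP orientation; "contact_force": force on the tool from outside, world axes, zero at the start; "ft_torque": the same for the moment, N m; "gripper_width": opening from 0.0 (shut) to 1.0 (fully open).
Only numpy, scipy, OpenCV 4.12 (cv2) and the standard library are available. Lean on these libraries where they do the work, as an engineer would, in place of code of your own. Each camera call takes 0.05 s, during which the arm holds its last target. There are 200 camera calls.

## Task

Push the drop box's self-closing flap open with one fingertip and, while that finger holds it open, push the small steel instrument box through the doorway with the other finger so that it drops into the bin, then come away and let the flap fall shut. Open the flap before the box gets to the doorway, and do not shove or bump the flap with the box. Only push: do not lift the box, and leave everything else where it stands.

Things in the scene. Friction and masses are not known exactly. Their poses are not given: they have to be found in the camera images.
- entry (a point): middle of the doorway of the white drop box (fixed, 80 mm tall), at deck level, in the closed flap's plane. x points horizontally in through the doorway, y to the left of that, z up; positions in the other entries are mm along these axes from here. The white deck is flat from x = -130 to a sheer edge at x = -6. The doorway is y = -60 to 60, between posts 52 mm high
- lane (a point): on the deck, in the middle of the lane (x = -65, y = -24), axes as entry. The lane is the right-hand part of the deck, y = -54 to 6, between a rail 14 mm high (y = -60 to -54) and one 6 mm high (y = 6 to 10). Left of it the deck is bare, y = 10 to 62. Level white shoulders beyond y = 62 and y = -62, 56 mm wide, carry bystanders
- bin (a point): middle of the bin's floor, 70 mm below the deck, axes as entry. The bin lies behind the doorway, x = -6 to 165, y = -62 to 62, open above as far as x = 118; behind that a hood, 27 mm higher than the deck, covers it
- flap (a joint): angle of the upright self-closing flap, rad: 0 shut, grows as it swings inwards (+x) about an upright hinge at the left post (x = 0, y = 56); limit 1.6. A spring shuts it: 0.21 N m when shut, 0.3 N m at 1.2 rad (about 6 N pushed 35 mm from the hinge, 2 N at the free edge), with damping; let go, it shuts in about half a second
- flap_mid (a point): centre of the flap, a plain aluminium plate 112 mm wide (y = 56 to -56 when shut), 5 mm thick, from 3 to 49 mm above the deck, so that it swings above whatever lies in the bin. x is the plate's normal, y runs along it towards the hinge, z up
- burbox_mid (a point): centre of the small closed steel instrument box standing in the lane, 45 mm (its x, roughly along the lane) x 44 mm (its y) x 28 mm tall; centre 14 mm above the deck. 55 to 115 g, loose, slides when pushed
- pot: small amber jar, 32 mm across, 32 mm tall, standing on the right-hand shoulder of the drop box; loose bystander, to be left alone; origin at the centre of its underside
- nailbrush: wooden nail brush 70 x 28 x 25 mm lying on the left-hand shoulder of the drop box; loose bystander, to be left alone; origin at the centre of its underside
- spraybottle: white bottle, 60 mm across, 150 mm tall, on the worktop; loose bystander, to be left alone; origin at the centre of its underside
- swabjar: glass jar with steel lid, 70 mm across, 90 mm tall, on the worktop; loose bystander, to be left alone; origin at the centre of its underside
- toolcup: steel cup 64 mm across, 90 mm tall, with instruments standing up to about 140 mm in it, on the worktop; loose bystander, to be left alone; origin at the centre of its underside
- tray: flat open steel tray 170 x 110 x 20 mm on the worktop; loose bystander, to be left alone; origin at the centre of its underside
- longbox: closed steel box 110 x 50 x 25 mm on the worktop (not the one to push); loose bystander, to be left alone; origin at the centre of its underside
There are look-alikes about, which are no part of the job. Leave any pink or turquoise look-alike of the part that bears burbox_mid alone.

How it is judged:
By the outcome, as a careful person would: the job done as asked, in the order asked, and still so for the second after the job is handed in, with the robot touching nothing.
It also fails if it takes over 35 s, if anything falls off the work surface, if the arm or the gripper's body presses on something with over 40 N, if the wrist force passes 120 N, or if a joint passes its speed limit or range.

## Working session

There is one attempt and no reset: what is moved stays moved. The work goes in short steps, Python scripts to look and compute and a tool call to move; the robot and the scene stay as the last step left them, time stands still between calls to the robot, and variables do not carry over. Pictures are saved under pics/ and viewed, about 8 in all and at most 12, crops included, and the job is handed in when it is done.

Besides the shell and the picture viewer there is one more tool, called as name(argument=value, ...), one argument or row to a line, values as JSON. play_rows: Moves the arm, as the interface text tells. Its arguments: {"type":"object","properties":{"plan":{"type":"array"}},"required":["plan"]}

```bash
ls; mkdir -p pics; cat > h.py <<'E'
from plant import manip
import numpy as np, cv2
def grab(n):
    f=manip.grab_frame(n); return f
def pts(f):
    z=f["range_z"]; v,u=np.mgrid[0:z.shape[0],0:z.shape[1]]
    c=np.stack([(u-f["cx"])/f["fx"]*z,-(v-f["cy"])/f["fy"]*z,-z],-1)
    return c@np.array(f["rotation"]).T+np.array(f["origin"])
E
python3 - <<'E'
from h import *
s=manip.state(); print(s)
for n in ("scene","top"):
    f=grab(n); print(n,{k:f[k] for k in f if k not in("img","range_z")})
    cv2.imwrite(f"pics/{n}0.png",f["img"][:,:,::-1]); np.savez(f"{n}0.npz",**f)
E
```

```text
pics
{'time': 0.0, 'joint_pos': array([-1.43098777e+00,  5.33619253e-02,  1.61432425e+00,  3.59095747e-05,
        1.47596970e+00, -1.18983803e-01]), 'joint_vel': array([ 6.29357464e-04,  5.01514319e-04, -5.55495797e-04,  3.40620908e-03,
       -1.95451521e-03, -3.47990219e-05]), 'joint_efforts': array([-5.10326718e-04, -3.93686235e+01, -3.70174706e+01, -1.32787613e-04,
        7.07163315e-03, -8.78180089e-06]), 'tool_pos': array([ 0.15987781, -0.60355723,  0.2300418 ]), 'tool_rot': array([ 0.090511  ,  0.70120019,  0.0919701 , -0.7011901 ]), 'contact_force': array([-0.49039233, -0.45398246,  0.18142264]), 'ft_torque': array([-0.01357075,  0.04536745,  0.01741018]), 'gripper_width': 0.9949513707188327}
scene {'fx': 410.7647440596699, 'fy': 410.7647440596699, 'cx': 325.5615906953337, 'cy': 203.02642655901087, 'origin': array([1.0405953 , 0.69934452, 0.8767795 ]), 'rotation': array([0.27143594, 0.13235088, 0.38659567, 0.87140666])}
top {'fx': 486.45832847184056, 'fy': 486.45832847184056, 'cx': 319.0043559704409, 'cy': 203.02871085566287, 'origin': array([ 0.43158696, -0.01384535,  1.36785971]), 'rotation': array([-0.70144828, -0.02069359,  0.02291836,  0.71205114])}
```

View pics/scene0.png

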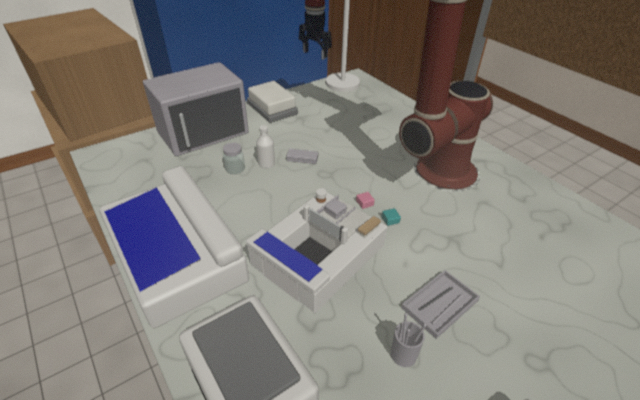

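View pics/top0.png

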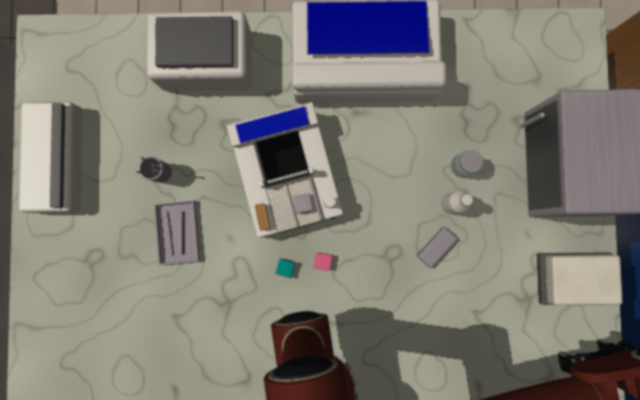

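```bash
cat > h.py <<'E'
from plant import manip
import numpy as np, cv2
from scipy.spatial.transform import Rotation as R
def rot(q): return R.from_quat(np.roll(q,-1)).as_matrix()
def grab(n,save=None):
    f=manip.grab_frame(n)
    if save: np.savez(save,**f)
    return f
def pts(f):
    z=f["range_z"]; v,u=np.mgrid[0:z.shape[0],0:z.shape[1]]
    c=np.stack([(u-f["cx"])/f["fx"]*z,-(v-f["cy"])/f["fy"]*z,-z],-1)
    return c@rot(f["rotation"]).T+f["origin"]
def ray(f,u,v,h):
    d=rot(f["rotation"])@np.array([(u-f["cx"])/f["fx"],-(v-f["cy"])/f["fy"],-1]); o=f["origin"]
    return o+d*(h-o[2])/d[2]
E
python3 - <<'E'
from h import *
a=np.load("top0.npz");b=np.load("scene0.npz")
ca=cv2.resize(a["img"][95:245,220:350],None,fx=4,fy=4,interpolation=cv2.INTER_CUBIC)
cv2.imwrite("pics/c1.png",ca[:,:,::-1])
cb=cv2.resize(b["img"][180:305,240:410],None,fx=4.5,fy=4.5,interpolation=cv2.INTER_CUBIC)
cv2.imwrite("pics/c2.png",cb[:,:,::-1])
P=pts(a)
for u,v in [(265,175),(283,195),(303,203),(262,216),(330,202),(275,125),(312,172),(200,300),(302,225),(240,180),(322,170),(325,262),(286,268),(280,155)]:
    print((u,v),np.round(P[v,u]*1000))
E
```

```text
(265, 175) [597. 132.   6.]
(283, 195) [534.  77.  77.]
(303, 203) [510.  23. 110.]
(262, 216) [478. 130. 106.]
(330, 202) [512. -47. 109.]
(275, 125) [717.  94. 104.]
(312, 172) [587.  -2. 135.]
(200, 300) [251. 316.  -0.]
(302, 225) [454.  27.  81.]
(240, 180) [584. 202.   5.]
(322, 170) [599. -28.  79.]
(325, 262) [352. -33.  27.]
(286, 268) [337.  74.  27.]
(280, 155) [652.  89.  10.]
```

View pics/c1.png

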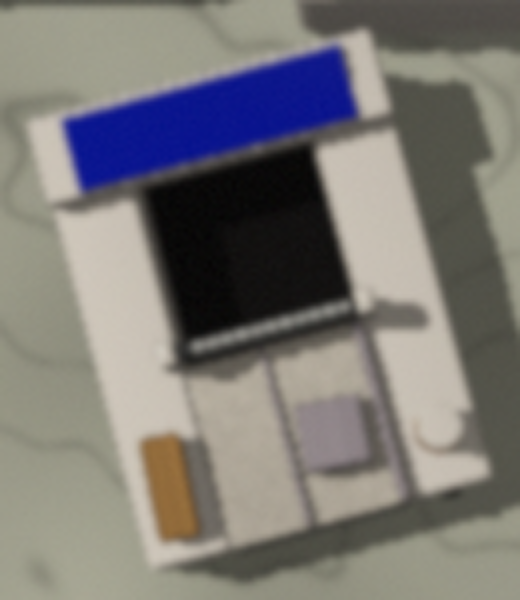

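View pics/c2.png

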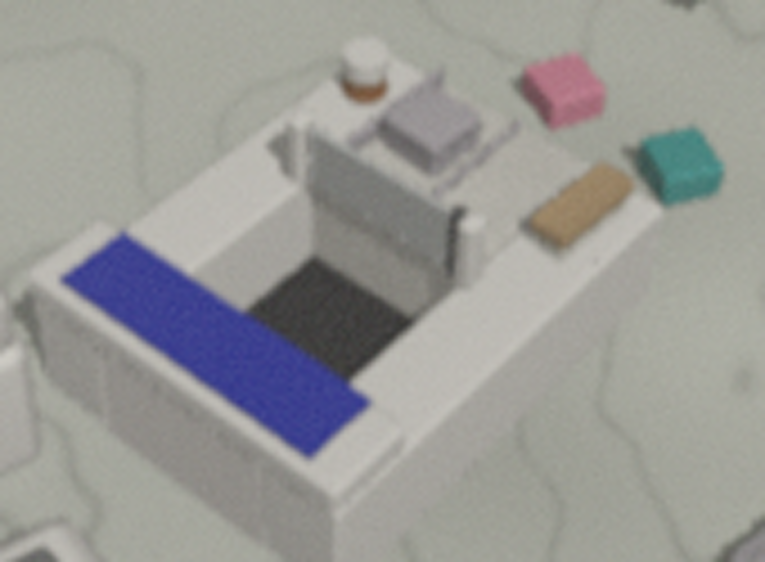

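```bash
cat > m.py <<'E'
from h import *
a=np.load("top0.npz");b=np.load("scene0.npz")
P=pts(a); reg=np.zeros(P.shape[:2],bool); reg[95:245,220:350]=1
Z=P[...,2]; m=reg&(Z>.072)&(Z<.16)
xy=(P[m][:,:2]*1000).astype(np.float32)
print("rect",cv2.minAreaRect(xy), np.round(cv2.boxPoints(cv2.minAreaRect(xy))))
deck=reg&(abs(Z-.08)<.004); print("deck z",np.median(Z[deck]))
T={k:ray(a,220+u/4-.375+0,95+v/4-.375,h)*1000 for k,u,v,h in [("postL",168,352,.132),("postR",365,300,.132),("FL",152,568,.08),("FR",488,475,.08),("BoxA",297,403,.108),("BoxB",362,395,.108),("BoxC",370,462,.108),("BoxD",305,472,.108),("flL",190,348,.129),("flR",352,303,.129)]}
S={k:ray(b,240+u/4.5-.4,180+v/4.5-.4,h)*1000 for k,u,v,h in [("postL",470,218,.132),("postR",300,125,.132),("FL",660,210,.08),("BoxA",434,165,.108),("BoxB",378,122,.108),("BoxC",432,83,.108),("BoxD",482,125,.108),("flL",452,210,.129),("flR",312,130,.129)]}
for k in T: print(k,np.round(T[k],1),np.round(S[k],1) if k in S else "")
E
python3 m.py
```

```text
rect ((628.4769287109375, 25.868438720703125), (341.55023193359375, 335.9540710449219), 14.566604614257812) [[ 421.  145.]
 [ 505. -180.]
 [ 836.  -94.]
 [ 752.  231.]]
deck z 0.08022479858024001
postL [562.2 127.3 132. ] [563.9 130.9 132. ]
postR [593.7   1.2 132. ] [601.2  11.8 132. ]
FL [424.7 144.9  80. ] [430.  150.7  80. ]
FR [482.7 -78.   80. ] 
BoxA [530.3  46.6 108. ] [539.5  64.5 108. ]
BoxB [534.8   4.3 108. ] [545.5  14.1 108. ]
BoxC [ 4.912e+02 -3.000e-01  1.080e+02] [496.1   3.1 108. ]
BoxD [485.4  41.9 108. ] [493.7  52.2 108. ]
flL [564.9 113.5 129. ] [566.7 117.7 129. ]
flR [592.3   9.6 129. ] [595.9  16.7 129. ]
```

```bash
cat > m2.py <<'E'
from h import *
yaw=np.deg2rad(14.6); E0=np.array([.5795,.0655,.080])
Rw=R.from_euler('z',yaw).as_matrix()
for n in("top","scene"):
    P=pts(np.load(n+"0.npz")); Q=((P-E0)@Rw)*1000
    x,y,z=Q[...,0],Q[...,1],Q[...,2]
    pr=lambda t,m:print(n,t,m.sum(),np.round(np.percentile(Q[m],[2,10,50,90,98],axis=0).T,1).tolist() if m.sum()>5 else"")
    inn=(abs(y)<150)&(x>-160)&(x<220)
    pr("deck/shoulder x<-20",inn&(abs(z)<3)&(x<-20)&(abs(y)>65))
    pr("shoulderL",inn&(abs(z)<3)&(y>65)); pr("shoulderR",inn&(abs(z)<3)&(y<-65))
    pr("box",inn&(abs(z-28)<4)&(x<-25)&(x>-110)&(abs(y+24)<35))
    pr("posts",inn&(z>47)&(z<58)&(abs(x)<20))
    pr("flap",inn&(z>15)&(z<42)&(abs(x)<20)&(abs(y)<45))
    pr("hood",inn&(abs(z-27)<4)&(x>100))
    pr("pot",inn&(z>20)&(z<40)&(y<-65)&(x<-50))
    pr("brush",inn&(z>20)&(z<30)&(y>65)&(x<-20))
E
python3 m2.py
```

```text
top deck/shoulder x<-20 975 [[-131.3, -124.0, -68.8, -28.2, -21.9], [-116.7, -110.1, -70.7, 108.7, 114.9], [-2.8, -2.2, 0.1, 2.3, 2.9]]
top shoulderL 1145 [[-128.3, -106.5, 14.7, 94.4, 111.9], [66.0, 69.7, 91.9, 112.4, 115.7], [-2.8, -2.2, 0.0, 2.2, 2.8]]
top shoulderR 1291 [[-128.5, -110.9, -2.7, 96.5, 114.1], [-117.7, -113.7, -92.5, -70.3, -66.0], [-2.7, -2.0, 0.2, 2.4, 2.9]]
top box 267 [[-100.1, -96.6, -78.9, -61.3, -57.3], [-45.1, -41.6, -24.0, -6.5, -2.9], [24.7, 25.5, 28.3, 30.6, 31.4]]
top posts 134 [[-10.9, -8.1, -3.6, 0.6, 3.6], [-71.7, -67.5, 1.7, 65.5, 70.1], [47.5, 48.1, 50.5, 53.9, 56.5]]
top flap 49 [[-6.4, -6.1, -5.8, -5.5, -5.2], [-42.9, -35.8, 0.2, 36.2, 42.7], [15.6, 17.1, 28.4, 38.9, 41.6]]
top hood 1382 [[117.2, 121.4, 142.3, 163.7, 170.0], [-106.0, -85.1, -0.3, 81.6, 105.4], [23.3, 24.0, 26.9, 29.8, 30.6]]
top pot 106 [[-106.7, -103.7, -93.2, -82.9, -79.7], [-104.8, -102.0, -92.0, -81.7, -79.0], [27.4, 29.4, 32.1, 35.4, 35.9]]
top brush 266 [[-117.1, -112.0, -85.1, -57.4, -52.2], [74.0, 76.6, 87.5, 98.2, 100.8], [21.1, 22.0, 25.1, 28.0, 29.2]]
scene deck/shoulde
[... 365 characters left out ...]

scene box 150 [[-93.4, -89.4, -72.1, -53.9, -50.9], [-40.2, -36.3, -20.9, -2.7, 1.0], [24.1, 24.4, 25.9, 27.6, 28.7]]
scene posts 79 [[-3.8, -2.5, 2.6, 7.1, 9.1], [-67.8, -62.5, 32.7, 70.0, 73.9], [47.2, 47.3, 49.2, 51.3, 52.5]]
scene flap 192 [[1.0, 1.8, 3.4, 4.9, 5.5], [-43.7, -36.4, 1.6, 36.2, 43.2], [15.8, 17.6, 28.4, 38.9, 40.8]]
scene hood 1171 [[123.0, 127.2, 148.0, 168.6, 172.3], [-89.1, -71.6, 9.7, 81.5, 95.3], [23.2, 23.6, 25.2, 26.9, 27.8]]
scene pot 76 [[-100.3, -95.7, -85.0, -75.1, -72.9], [-101.1, -97.8, -85.2, -76.0, -73.4], [20.9, 22.7, 28.9, 30.8, 31.9]]
scene brush 173 [[-110.8, -105.5, -78.1, -51.8, -47.2], [79.6, 82.0, 93.3, 103.1, 105.2], [20.2, 20.9, 22.8, 24.6, 25.7]]
```

```bash
cat >> h.py <<'E'
yaw=np.deg2rad(14.6); E0=np.array([.5795,.0665,.080]); Rw=R.from_euler('z',yaw).as_matrix()
L=49.75
def toW(p): return E0+Rw@(np.array(p)/1000)
def now():
    s=manip.state(); M=rot(s["tool_rot"]); p=Rw.T@(s["tool_pos"]-E0)*1000
    return s,M,p
def goal(B,phi,z):
    "B: rear finger xy in entry mm, phi deg, z of TCP above deck; prints shift+turn in tool axes"
    s,M,p=now(); ph=np.deg2rad(phi)
    c=np.array([B[0]+L*np.cos(ph),B[1]+L*np.sin(ph),z])
    sh=M.T@(toW(c)-s["tool_pos"])*1000
    a=ph+yaw; y=M.T@np.array([np.cos(a),np.sin(a),0])
    t=np.arctan2(y[2],y[1]); 
    alt=t-np.sign(t)*np.pi
    print("tcp entry",np.round(p,1),"F",np.round(s["contact_force"],1),"t",round(s["time"],2),"j6",round(s["joint_pos"][5],2))
    print("shift",np.round(sh,1),"turn",round(t,3),"or",round(alt,3))
E
python3 -c "
from h import *
s,M,p=now(); print(np.round(M,3),manip.state()['time']); goal((-116,-20),20,110)"
```

```text
[[-0.     0.256 -0.967]
 [ 0.002 -0.967 -0.256]
 [-1.    -0.002 -0.   ]] 0.1
tcp entry [-575.  -542.7  150.2] F [-0.3 -0.3 -0.6] t 0.1 j6 -0.12
shift [  41.3 -537.6 -507.9] turn -1.916 or 1.226
```

play_rows(
  plan=[
    [0,-30,-28,-0.12,-1],
    [0,-70,-66,-0.3,-1],
    [0,-115,-109,-0.48,-1],
    [0,-160,-151,-0.66,-1],
    [0,-205,-194,-0.84,-1],
    [0,-250,-236,-1.02,-1],
    [0,-295,-279,-1.2,-1],
    [0,-340,-321,-1.38,-1],
  ],
)

```text
time: 1.1
tool_pos: [0.3836, -0.1914, 0.231]
tool_rot: [0.518, 0.481, 0.518, -0.481]
contact_force: [0.3, -0.6, 0.9]
gripper_width: 0.999
```

```bash
python3 -c "
from h import *
goal((-116,-20),20,110)"
```

```text
tcp entry [-254.5 -200.2  151. ] F [ 0.3 -0.6  0.9] t 1.1 j6 -0.71
shift [  41.   146.7 -227.4] turn -0.53 or 2.611
```

play_rows(
  plan=[
    [0,25,-40,-0.1,-1],
    [5,55,-85,-0.25,-1],
    [15,85,-130,-0.38,-1],
    [30,115,-178,-0.53,-1],
    [41,140,-217,-0.53,-1],
    [41,147,-227,-0.53,-1],
    [41,147,-227,-0.53,-1],
  ],
)

```text
time: 1.98
tool_pos: [0.5144, 0.0432, 0.1902]
tool_rot: [0.625, 0.33, 0.625, -0.33]
contact_force: [0.2, 1.1, 0.9]
gripper_width: 1.002
```

```bash
python3 -c "
from h import *
goal((-116,-20),20,70)
a=grab('top','t1.npz');b=grab('scene','s1.npz')
ca=cv2.resize(a['img'][95:245,220:350],None,fx=3,fy=3,interpolation=cv2.INTER_CUBIC)
cb=cv2.resize(b['img'][130:280,260:400],None,fx=3,fy=3,interpolation=cv2.INTER_CUBIC)
cv2.imwrite('pics/c3.png',np.hstack([ca,cb])[:,:,::-1])
for n,f in (('t',a),('s',b)):
    P=pts(f);Q=((P-E0)@Rw)*1000
    m=(Q[...,2]>60)&(Q[...,2]<175)&(abs(Q[...,0]+70)<110)&(abs(Q[...,1])<120)
    q=Q[m]
    for z in range(80,175,8):
        k=q[abs(q[:,2]-z)<4]
        if len(k): print(n,z,len(k),np.round([k[:,0].min(),k[:,0].max(),k[:,1].min(),k[:,1].max()]))
"
```

```text
tcp entry [-68.9  -6.1 110.2] F [0.2 1.1 0.9] t 1.98 j6 -0.66
shift [40.2  0.7 -3.1] turn -0.005 or 3.137
t 160 1 [-110. -110.  -30.  -30.]
t 168 1 [-125. -125.  -14.  -14.]
s 120 8 [-112.  -19.  -25.   18.]
s 128 27 [-119.  -14.  -22.   22.]
s 136 37 [-118.  -11.  -23.   21.]
s 144 35 [-115.  -12.  -20.   20.]
s 152 30 [-114.  -12.  -20.   21.]
s 160 10 [-124. -110.  -18.  -11.]
s 168 25 [-124.    4.  -15.   30.]
```

View pics/c3.png

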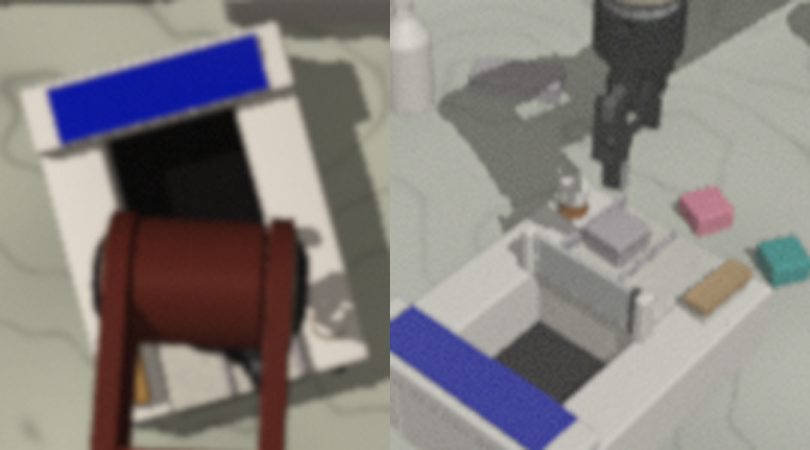

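```bash
python3 -c "
from h import *
goal((-118,-22),20,-3)"
```

```text
tcp entry [-69.2  -7.2 110.7] F [-1.   0.  -0.7] t 2.08 j6 -0.66
shift [113.7  -1.2  -2.8] turn -0.007 or 3.135
```

play_rows(
  plan=[
    [20,-1,-3,0,-1],
    [45,-1,-3,0,-1],
    [70,-1,-3,0,-1],
    [90,-1,-3,0,-1],
    [103,-1,-3,0,-1],
    [110,-1,-3,0,-1],
    [113,-1,-3,0,-1],
    [113,-1,-3,0,-1],
  ],
)

```text
time: 3.08
tool_pos: [0.5123, 0.045, 0.0777]
tool_rot: [0.625, 0.331, 0.625, -0.33]
contact_force: [-0.3, -0.9, -0.2]
gripper_width: 1.003
```

```bash
cat > look.py <<'E'
from h import *
import sys
goal((-100,-22),20,-3)
b=grab('scene'); cb=cv2.resize(b['img'][150:270,280:400],None,fx=4,fy=4,interpolation=cv2.INTER_CUBIC)
cv2.imwrite(f'pics/{sys.argv[1]}.png',cb[:,:,::-1])
Q=((pts(b)-E0)@Rw)*1000-[2.8,2.5,-1.5]
x,y,z=Q[...,0],Q[...,1],Q[...,2]
m=(abs(z-28)<2.5)&(x<60)&(x>-115)&(y>-55)&(y<8)
# box top: keep largest blob
n,l,st,_=cv2.connectedComponentsWithStats(m.astype(np.uint8))
if n>1:
    i=1+st[1:,4].argmax(); q=Q[l==i][:,:2].astype(np.float32)
    r=cv2.minAreaRect(q); print("boxtop n",len(q),np.round(r[0],1),np.round(r[1],1),round(r[2],1))
f=(z>15)&(z<46)&(x>-4)&(x<115)&(y>-58)&(y<56)
if f.sum()>10:
    q=Q[f][:,:2]; d=q-[0,56]; th=np.arctan2(d[:,0],-d[:,1]); w=np.hypot(*d.T)>40
    if w.sum(): print("flap th med",np.round(np.percentile(th[w],[10,50,90]),2),w.sum())
E
python3 look.py d1
```

```text
tcp entry [-70.4  -3.9  -2.3] F [-0.3 -0.9 -0.2] t 3.08 j6 -0.66
shift [ 0.7 15.8  6.8] turn -0.006 or 3.136
boxtop n 11 [-83.8  -6.5] [ 8.2 25.3] 87.3
flap th med [-0.02  0.    0.02] 171
```

View pics/d1.png

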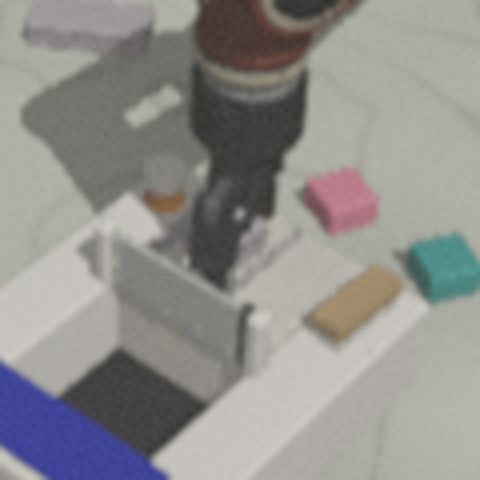

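play_rows(
  plan=[
    [0,4,1.4,0,-1],
    [0,8,2.7,0,-1],
    [0,12,4.1,0,-1],
    [0,16,5.5,0,-1],
    [0,19,6.8,0,-1],
    [0,23,8.2,0,-1],
  ],
)

```text
time: 3.88
tool_pos: [0.535, 0.0517, 0.0777]
tool_rot: [0.624, 0.33, 0.626, -0.33]
contact_force: [-7.6, 1.0, 6.7]
gripper_width: 1.004
```

```bash
python3 look.py d2
```

```text
tcp entry [-46.8  -3.1  -2.3] F [-7.6  1.   6.7] t 3.88 j6 -0.64
shift [ 0.7 -6.7 -0.4] turn -0.005 or 3.136
boxtop n 30 [-62.4  -3.7] [41.3 11.8] 14.2
flap th med [0.23 0.25 0.27] 208
```

play_rows(
  plan=[
    [-2,0,0,0,-1],
    [-2,4,1.4,0,-1],
    [-2,8,2.7,0,-1],
  ],
)

```text
time: 4.3
tool_pos: [0.5414, 0.054, 0.0783]
tool_rot: [0.623, 0.329, 0.627, -0.331]
contact_force: [-10.3, -0.6, 3.8]
gripper_width: 0.999
```

```bash
python3 look.py d3
```

```text
tcp entry [-40.   -2.5  -1.7] F [-10.3  -0.6   3.8] t 4.3 j6 -0.64
shift [  1.3 -13.3  -2.1] turn -0.005 or 3.137
boxtop n 48 [-62.4  -3.4] [52.  16.3] 23.4
flap th med [0.38 0.41 0.43] 214
```

View pics/d3.png

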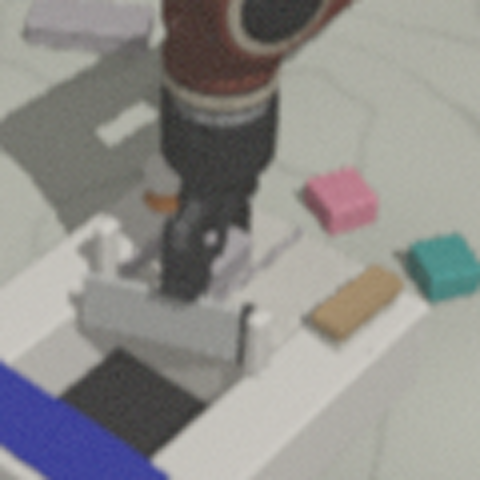

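play_rows(
  plan=[
    [0,4,1.4,0,-1],
    [0,8,2.7,0,-1],
    [0,12,4.1,0,-1],
    [0,16,5.5,0,-1],
  ],
)

```text
time: 4.85
tool_pos: [0.5574, 0.0578, 0.078]
tool_rot: [0.623, 0.329, 0.627, -0.332]
contact_force: [-9.7, -3.1, 3.6]
gripper_width: 0.997
```

```bash
python3 look.py d4
```

```text
tcp entry [-23.6  -2.9  -2. ] F [-9.7 -3.1  3.6] t 4.85 j6 -0.63
shift [  1.2 -28.7  -8.1] turn -0.005 or 3.137
boxtop n 55 [-44.1  -3.4] [53.3 15.8] 22.4
flap th med [0.72 0.74 0.77] 232
```

View pics/d4.png

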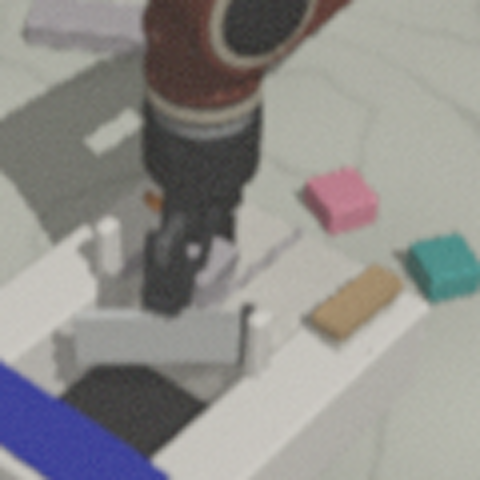

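```bash
python3 - <<'E'
from h import *
b=grab('scene','s5.npz')
Q=((pts(b)-E0)@Rw)*1000-[2.8,2.5,-1.5]
x,y,z=Q[...,0],Q[...,1],Q[...,2]
m=(x<0)&(x>-100)&(y>-58)&(y<25)&(z>3)&(z<33)
for lo,hi in((3,8),(10,22),(25,31)):
    k=m&(z>lo)&(z<hi); q=Q[k]
    print(lo,hi,k.sum())
    for xb in range(-100,0,8):
        s=q[(q[:,0]>=xb)&(q[:,0]<xb+8)]
        if len(s): print("  x",xb,len(s),"y",np.round([s[:,1].min(),s[:,1].max()],0))
E
```

```text
3 8 57
  x -100 2 y [8. 8.]
  x -92 5 y [5. 9.]
  x -84 1 y [7. 7.]
  x -76 4 y [ 7. 10.]
  x -68 5 y [ 6. 22.]
  x -60 7 y [-1. 10.]
  x -52 7 y [ 1. 10.]
  x -44 6 y [ 1. 10.]
  x -36 6 y [ 3. 10.]
  x -28 8 y [-56.   8.]
  x -20 3 y [-56.   8.]
  x -12 3 y [-54. -49.]
10 22 45
  x -76 1 y [-9. -9.]
  x -68 2 y [-2. -2.]
  x -60 4 y [0. 2.]
  x -52 4 y [-0.  2.]
  x -44 5 y [2. 2.]
  x -36 4 y [3. 5.]
  x -28 8 y [-57.   6.]
  x -20 14 y [-58.   3.]
  x -12 3 y [-58. -54.]
25 31 62
  x -76 3 y [-13. -10.]
  x -68 8 y [-21.  -4.]
  x -60 13 y [-18.   2.]
  x -52 12 y [-12.   2.]
  x -44 11 y [-25.   3.]
  x -36 7 y [-17.   3.]
  x -28 7 y [-4.  4.]
  x -20 1 y [4. 4.]
```

```bash
python3 -c "
from h import *
goal((-62,-17),28,-3);goal((-45,-16),30,-3);goal((-25,-16),30,-3)"
```

```text
tcp entry [-22.9  -3.1  -1.9] F [-7.9 -2.   2.6] t 4.95 j6 -0.63
shift [ 1.   7.8 -7.3] turn -0.145 or 2.997
tcp entry [-22.9  -3.1  -1.9] F [-7.9 -2.   2.6] t 4.95 j6 -0.63
shift [ 0.9 23.8 -4.2] turn -0.18 or 2.962
tcp entry [-22.9  -3.1  -1.9] F [-7.9 -2.   2.6] t 4.95 j6 -0.63
shift [ 0.8 42.7  2.6] turn -0.18 or 2.962
```

play_rows(
  plan=[
    [0,3,-3,-0.05,-1],
    [0,6,-6,-0.1,-1],
    [0,8,-8,-0.15,-1],
    [0,12,-7,-0.17,-1],
    [0,16,-6,-0.18,-1],
    [0,20,-5,-0.18,-1],
    [0,24,-4,-0.18,-1],
  ],
)

```text
time: 5.82
tool_pos: [0.5761, 0.073, 0.0782]
tool_rot: [0.651, 0.271, 0.653, -0.275]
contact_force: [-5.5, -7.8, 1.3]
gripper_width: 0.998
```

```bash
python3 look.py d5; python3 -c "
from h import *
goal((-25,-16),30,-2);goal((-15,-16),30,-2)"
```

```text
tcp entry [-1.7  7.1 -1.8] F [-5.5 -7.8  1.3] t 5.83 j6 -0.78
shift [  1.5 -50.7 -15.3] turn 0.174 or -2.968
boxtop n 26 [ -1.1 -34.4] [30.6 14.1] 34.8
flap th med [0.12 1.29 1.31] 243
tcp entry [-1.1  7.2 -1.7] F [-4.5 -6.1 -0.3] t 5.88 j6 -0.78
shift [ 0.2 17.5  8.1] turn -0.001 or 3.141
tcp entry [-1.1  7.2 -1.7] F [-4.5 -6.1 -0.3] t 5.88 j6 -0.78
shift [ 0.1 26.2 13.1] turn -0.001 or 3.141
```

View pics/d5.png

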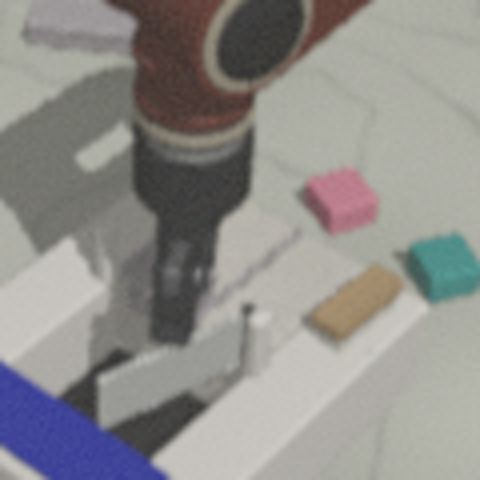

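play_rows(
  plan=[
    [0,3.5,1.6,0,-1],
    [0,7,3.2,0,-1],
    [0,10.5,4.8,0,-1],
    [0,14,6.5,0,-1],
    [0,17.5,8.1,0,-1],
    [0,17.5,8.1,0,-1],
  ],
)

```text
time: 6.62
tool_pos: [0.5956, 0.08, 0.0785]
tool_rot: [0.652, 0.272, 0.652, -0.274]
contact_force: [-2.0, -4.6, -2.0]
gripper_width: 1.001
```

```bash
python3 look.py d6; python3 - <<'E'
from h import *
b=grab('scene'); t=grab('top')
for n,f in(('s',b),('t',t)):
    Q=((pts(f)-E0)@Rw)*1000
    x,y,z=Q[...,0],Q[...,1],Q[...,2]
    m=(x<100)&(x>-60)&(y>-55)&(y<20)
    for lo,hi in((-75,-64),(-60,-20),(-20,-3),(8,22),(24,32)):
        q=Q[m&(z>lo)&(z<hi)]
        if len(q): print(n,lo,hi,len(q),np.round(np.percentile(q,[5,50,95],axis=0).T,0).tolist())
E
```

```text
tcp entry [19.   9.  -1.5] F [-2.  -4.6 -2. ] t 6.62 j6 -0.77
shift [  1.7 -69.5 -23.9] turn 0.174 or -2.968
boxtop n 3 [-26.   -7.6] [0.9 2.7] 32.2
flap th med [1.39 1.41 1.43] 196
s -75 -64 199 [[4.0, 41.0, 59.0], [-53.0, -22.0, 19.0], [-74.0, -72.0, -69.0]]
s -60 -20 84 [[-6.0, 27.0, 31.0], [-53.0, -28.0, -2.0], [-55.0, -32.0, -22.0]]
s -20 -3 83 [[-57.0, -19.0, -4.0], [-52.0, -0.0, 19.0], [-19.0, -5.0, -3.0]]
s 8 22 9 [[-24.0, -20.0, -4.0], [-55.0, -5.0, -3.0], [9.0, 12.0, 20.0]]
s 24 32 3 [[-22.0, -21.0, -21.0], [-4.0, -2.0, -1.0], [25.0, 27.0, 27.0]]
t -75 -64 53 [[-0.0, 11.0, 26.0], [-54.0, -48.0, 15.0], [-74.0, -70.0, -67.0]]
t -60 -20 7 [[-2.0, -1.0, 5.0], [-40.0, -39.0, -37.0], [-54.0, -29.0, -22.0]]
t -20 -3 27 [[-58.0, -34.0, -16.0], [-53.0, -40.0, 18.0], [-5.0, -4.0, -3.0]]
t 8 22 4 [[-44.0, -38.0, -28.0], [5.0, 5.0, 7.0], [9.0, 9.0, 10.0]]
```

View pics/d6.png

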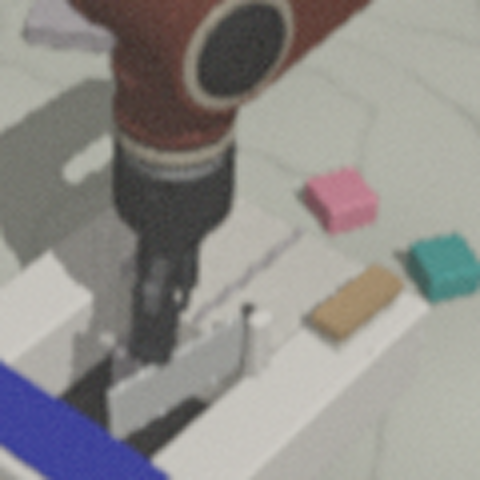

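play_rows(
  plan=[
    [0,4,2,0,-1],
    [0,8,4,0,-1],
    [0,12,6,0,-1],
    [0,15,7.5,0,-1],
    [0,15,7.5,0,-1],
  ],
)

```text
time: 7.4
tool_pos: [0.6121, 0.0863, 0.0792]
tool_rot: [0.652, 0.273, 0.652, -0.273]
contact_force: [0.3, -3.6, -1.7]
gripper_width: 0.999
```

```bash
python3 look.py d7; python3 - <<'E'
from h import *
b=grab('scene'); t=grab('top')
for n,f in(('s',b),('t',t)):
    Q=((pts(f)-E0)@Rw)*1000
    x,y,z=Q[...,0],Q[...,1],Q[...,2]
    m=(x<100)&(x>2)&(y>-57)&(y<20)
    for lo in range(-76,20,12):
        q=Q[m&(z>lo)&(z<lo+12)]
        if len(q): print(n,lo,len(q),np.round(np.percentile(q,[5,50,95],axis=0).T,0).tolist())
E
```

```text
tcp entry [36.5 10.9 -0.8] F [ 0.3 -3.6 -1.7] t 7.4 j6 -0.76
shift [  2.1 -85.7 -31. ] turn 0.174 or -2.968
boxtop n 2 [-4.9 -3.9] [2.9 0. ] 109.0
flap th med [1.45 1.47 1.49] 191
s -76 204 [[12.0, 43.0, 59.0], [-55.0, -30.0, 18.0], [-74.0, -72.0, -69.0]]
s -64 8 [[28.0, 30.0, 31.0], [-34.0, -30.0, -25.0], [-63.0, -60.0, -56.0]]
s -40 4 [[6.0, 10.0, 13.0], [-6.0, -2.0, 0.0], [-30.0, -29.0, -28.0]]
s -28 11 [[4.0, 9.0, 19.0], [-7.0, -0.0, 4.0], [-27.0, -26.0, -25.0]]
t -76 126 [[4.0, 21.0, 48.0], [-56.0, -47.0, 17.0], [-73.0, -69.0, -65.0]]
t -64 1 [[3.0, 3.0, 3.0], [8.0, 8.0, 8.0], [-62.0, -62.0, -62.0]]
t -40 4 [[11.0, 16.0, 19.0], [-39.0, -37.0, -35.0], [-32.0, -29.0, -28.0]]
t -28 18 [[3.0, 11.0, 23.0], [-40.0, -37.0, -33.0], [-27.0, -23.0, -21.0]]
```

View pics/d7.png

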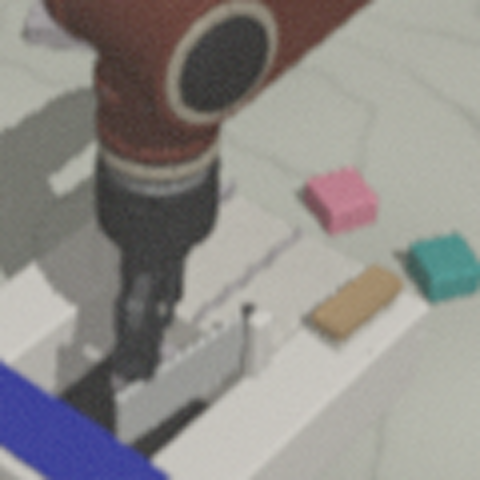

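play_rows(
  plan=[
    [-15,0,0,0,-1],
    [-40,0,0,0,-1],
    [-70,0,0,0,-1],
    [-100,0,0,0,-1],
    [-130,0,0,0,-1],
    [-140,-10,0,0,-1],
    [-145,-30,0,0,-1],
    [-150,-60,0,0,-1],
  ],
)

```text
time: 8.55
tool_pos: [0.5681, 0.0445, 0.2293]
tool_rot: [0.652, 0.273, 0.653, -0.272]
contact_force: [-0.3, -0.5, -0.4]
gripper_width: 0.996
```

```bash
python3 -c "
from h import *
goal((-450,-200),30,150)"
```

```text
tcp entry [-16.6 -18.4 149.3] F [-0.3 -0.5 -0.4] t 8.55 j6 -0.83
shift [  -0.9 -416.4  -59.8] turn 0.001 or -3.141
```

play_rows(
  plan=[
    [0,-25,25,0,-1],
    [0,-50,55,0,-1],
    [0,-75,90,0,-1],
    [0,-100,125,0,-1],
    [0,-125,160,0,-1],
    [0,-145,190,0,-1],
    [0,-150,200,0,-1],
    [0,-150,200,0,-1],
  ],
)

```text
time: 9.55
tool_pos: [0.6022, -0.2032, 0.229]
tool_rot: [0.652, 0.274, 0.653, -0.273]
contact_force: [-0.5, -0.0, -0.4]
gripper_width: 0.998
```

```bash
python3 look.py d8; python3 - <<'E'
from h import *
b=grab('scene'); t=grab('top')
ca=cv2.resize(t['img'][95:245,220:350],None,fx=3,fy=3,interpolation=cv2.INTER_CUBIC)
cb=cv2.resize(b['img'][150:300,260:400],None,fx=3,fy=3,interpolation=cv2.INTER_CUBIC)
cv2.imwrite('pics/c9.png',np.hstack([ca,cb])[:,:,::-1])
for n in("top","scene"):
    Q=((pts({'top':t,'scene':b}[n])-E0)@Rw)*1000
    x,y,z=Q[...,0],Q[...,1],Q[...,2]
    for k,m in (("pot",(z>20)&(z<40)&(y<-65)&(y>-118)&(x<-50)&(x>-130)),("brush",(z>20)&(z<30)&(y>65)&(y<118)&(x<-20)&(x>-130)),("inbin",(z>-64)&(z<-8)&(x>0)&(x<90)&(abs(y)<55)),("lane",(z>20)&(z<34)&(x<-10)&(x>-120)&(abs(y)<55)),("flap",(z>15)&(z<42)&(abs(x)<20)&(abs(y)<45))):
        if m.sum(): print(n,k,m.sum(),np.round(np.percentile(Q[m],[5,50,95],axis=0).T,0).tolist())
E
```

```text
tcp entry [ -46.  -266.7  149. ] F [-0.5 -0.  -0.4] t 9.55 j6 -1.22
shift [ 152.3  124.3 -230.2] turn 0.174 or -2.968
boxtop n 26 [  0.2 -24.1] [ 4.2 60.1] 0.7
flap th med [-0.01  0.    0.02] 169
top pot 105 [[-106.0, -94.0, -81.0], [-104.0, -93.0, -81.0], [28.0, 33.0, 36.0]]
top brush 264 [[-116.0, -85.0, -54.0], [74.0, 86.0, 99.0], [21.0, 25.0, 28.0]]
top inbin 104 [[10.0, 17.0, 53.0], [-39.0, -18.0, 16.0], [-64.0, -25.0, -21.0]]
top flap 46 [[-7.0, -6.0, -6.0], [-42.0, -8.0, 39.0], [16.0, 27.0, 39.0]]
scene pot 78 [[-98.0, -85.0, -74.0], [-100.0, -87.0, -75.0], [21.0, 29.0, 32.0]]
scene brush 176 [[-109.0, -77.0, -47.0], [79.0, 92.0, 103.0], [21.0, 22.0, 25.0]]
scene inbin 267 [[4.0, 24.0, 30.0], [-33.0, -9.0, 7.0], [-60.0, -33.0, -25.0]]
scene flap 194 [[2.0, 3.0, 5.0], [-39.0, 2.0, 41.0], [16.0, 29.0, 41.0]]
```

View pics/c9.png

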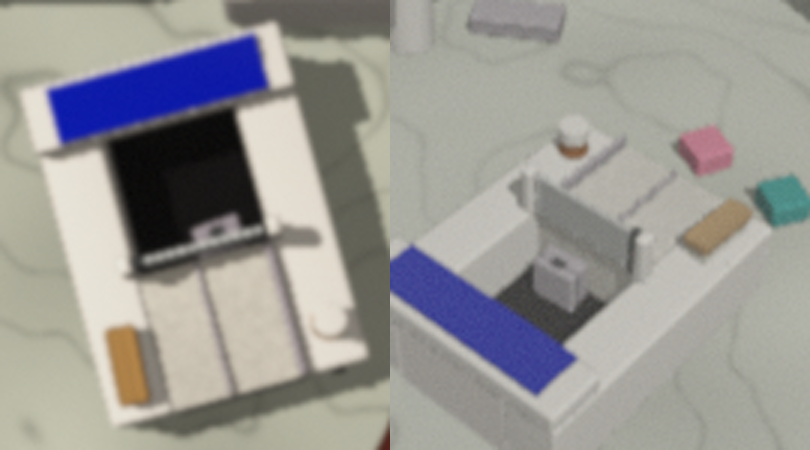

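The picture shows the box standing in the bin (right half, around 560,278), the flap shut, the lane empty, and the jar and brush where they were.

```bash
python3 -c "
from plant import manip
print(manip.job_done())"
```

```text
the job is handed in; nothing more can be done
None
```

The steel instrument box is in the bin, the flap has fallen shut, and the job is handed in after about 9.6 s of the 35 s allowed.

- **How it went:** One finger swung the flap open and held it while the other finger pushed the box along the lane. Both moved together in one push. The flap was at about 0.74 rad when the box front was an estimated 15–20 mm short of the doorway, about 1.3 rad as the box went through, and about 1.47 rad at the end. By the geometry the box stayed clear of the flap, but the finger hid the box from both cameras as it passed through. I then lifted straight up and moved away.
- **Final checks:**
  - The flap reads 0.00 rad.
  - The lane is empty. The box stands on end on the bin floor, its top about 25 mm below the deck and clear of the flap.
  - The jar and nail brush are within about 2 mm of where they started.
  - Contact force is about zero; the highest reading I saw while pushing was about 11 N.
- **What disagreed:**
  - The two cameras differed by about 5 mm on positions, so I used their mean.
  - There was an upward force of about 7 N when the finger first met the flap. I raised the fingers 2 mm and it dropped to about 4 N; I did not find the cause.
- **Not measured again:** the bottle, swab jar, cup, tray and long box on the worktop. The arm did not go near them at low height.

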